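# Refit the radio's tuning knob and hold it in

### The arm

A 6-joint arm with a two-finger parallel gripper is mounted at the origin on the work surface. World frame = base frame: x ahead of the robot, y to its left, z up, the work surface at z = 0. Lengths are in m, angles in degrees, forces in N, time in s.
With the tool pointing down it reaches from about 0.4 to 0.825 m from the base axis. Payload 7 kg.
Tool frame: the origin (TCP) lies at the very end of the fingers, on their centre line; the grasp point (between the pads) lies 19 mm behind it; z points along the fingers, y is the line along which they close (so a half turn about z gives the same grasp; the last joint's range is limited). The gripper opens to 88 mm and grips with 3 to 60 N. Pads are 19 mm wide; open, the fingers measure 130 mm over their backs; the gripper's body (78 mm by 193 mm) begins 47 mm behind the grasp point.
Start: joints at [93.455, 20.546, 0.682, 0, -70.136, -16.507], TCP at [0.152, 0.658, 0.227] pointing down, gripper open.
Joint ranges: [-176.03, 176.03], [-82.01, 121.73], [-58.28, 71.71], [-173.87, 95.51], [-174.79, -0.11], [-173.66, 173.66]. Speed limits (degrees/s): [136.94, 136.94, 172.46, 180, 180, 180].

### API

Orientations are given as [roll, pitch, yaw] about the fixed x, y, z axes, in that order (R = Rz(yaw) Ry(pitch) Rx(roll)).
In Python, from plant import get_obs, snapshot, camera_params, close_job, boxes_of, cut_out, landmark_of gives the robot as it stands.
- The arm moves only by the shell command python3 -m inch 'ROWS' [OPENING]. ROWS is text: rows parted by semicolons, each of 6 numbers parted by spaces: the shift along the tool's x, y, z in units of 30 cm (1.0 is 30 cm), then the turn, a rotation vector about the tool's x, y, z in units of pi rad (1.0 is pi rad). A call has 1 to 10 rows; each row is the pose to reach, as a shift and turn from the pose commanded when the call began, along the tool's axes at that moment, turning the shorter way round; what a row does not reach only later rows make up. A row lasts 1/12 s, in which the tool goes at most 41.7 mm and 7.16 degrees, less where a joint would pass 70% of its speed; a pose out of reach is approached as far as the arm can. A call with a number of a shift or a turn outside -1 to 1 is refused whole. A call with a gripper value outside its range is refused whole. OPENING is the closure, from -1 (fully open) to 1 (shut), set as the call begins (- or left out, the last holds). The fingers move at their own pace and stop on an object; the grip force is fixed at half the most. Time passes only in rows, so rows that repeat a pose let the fingers close. It gives the time, the measured TCP pose, the force, the opening and the grip force at its end, in the units of the state.
- get_obs(): the state, without advancing time (a new reading comes with each control period).
- snapshot(name): name is "side" or "top"; returns the picture (400x640x3 uint8, red, green, blue); there is no depth.
- camera_params(name): a dict with "mtx" (3x3 intrinsics, pixels), "k1" (the pictures are not rectified: a ray, as slopes to the right and down, at radius r is drawn at 1 + k1 r^2 times it, then the intrinsics apply), "rvec" (rotation vector, rad) and "tvec" (3), from world to camera coordinates, as OpenCV has them. Camera axes: x right, y down, z forward; pixel columns grow to the right and rows downward; lengths in m; the calibration is good to about 2 mm. A picture is of the moment at which its call begins. camera_params takes no time and is no camera call.
- close_job(): hands the job in; it is judged then, once.
Trained networks look in the newest picture that a camera, given by its name, has taken for a name from the list of things; names that differ only in an ending like _2 or _b are one class to them, and where a whole thing is asked for, a point or a joint stands for the part that bears it (a point fixed in the world has none). Each returns a list of dicts, best first, with "p" (0 to 1); they miss things now and then, are a little off and sometimes report something else, mostly with a low value. They report only what shows in the picture. A call takes as long as a camera call. They do not tell look-alikes from the thing itself.
- boxes_of(camera, thing): "rect" ([left, top, width, height] in pixels, round what is visible of it).
- cut_out(camera, thing): "pixels" (400x640 bool, what is visible of it) and "rect" ([left, top, width, height] in pixels, round what is visible of it).
- landmark_of(camera, thing): "uv" ([column, row] in pixels: a listed point, or the origin of a listed thing).
The state is a dict: "clock": time; "joint_pos": joint angles; "qvel": joint speeds; "tau": joint torques, N m; "tool_pos": TCP position; "orientation": TCP orientation; "force": force on the tool from outside, world axes, zero at the start; "moment": the same for the moment, N m; "opening": finger opening in m; "gripper_force": force on a finger pad.
Only numpy, scipy, OpenCV 4.12 (cv2) and the standard library are available. Lean on these libraries where they do the work, as an engineer would, in place of code of your own. Each camera call takes 0.05 s, during which the arm holds its last target. There are 200 camera calls.

### The job

First swing the lamp's arm to the robot's right so that its head no longer hangs over the radio. Then take the loose black knob from the wooden box, turn it until its red line points the same way as the red mark on the radio's dial, push it fully home on the radio's D-shaped spindle, and press it in against the spindle's spring without forcing it (well under 40 N). Finish while still gripping the knob and holding the spindle pressed in; leave the menorah, dreidels and tumbler where they are.

Things in the scene. Friction and masses are not known exactly. Their poses are not given: they have to be found in the camera images.
- radio: wooden table radio, fixed, 140 (x) x 180 (y) x 75 mm high, its top at 75 mm; origin at the centre of its underside
- dial: grey ring plate on the radio's top, fixed, 72 mm across, 6 mm thick (its top is 81 mm above the sill), origin at the centre of its underside on the spindle's axis. A red mark at its +x edge shows the side of the spindle's flat
- spindle_tip (a point): centre of the top of the cream D-shaped spindle that stands 18 mm out of the dial; z up, +x points to the flat (parallel to the dial's +x). A 16 mm round with a flat 3.5 mm from the axis; the top 3 mm taper to about 11 mm across. It does not turn. The point goes down with the spindle when it is pressed
- spindle (a joint): how far the spindle is pressed down: 0 out, 0.006 (m) at its hard stop. A spring pushes back with 3 N at 0 and 9 N at 0.006. Pressed in means more than 0.003; about 0.0045 is a good aim
- knob: loose black knob, about 50 g, standing on the wooden box's lid (50 mm above the sill), origin at the centre of its underside, z up. Skirt 44 mm across and 15 mm high; on it an upright grip bar along the knob's x axis, 42 long, 12 thick (along y), 21 high, so 36 mm in all. A red line on the bar's top marks its +x end.
- knob_roof (a point): on the knob's axis at the closed end of its bore, 11 mm above its underside; meets the spindle's tip when the knob is fully home (its underside is then 7 mm above the dial, spindle out). The bore, open below, is 18 mm round with a flat 4.3 mm from the axis at the +x side; it goes on freely when the knob's +x is within about 6 degrees of the spindle's +x
- knob_pointer (a point): point in the knob 20 mm from its axis towards its +x (red line) end, 11 mm above its underside
- lamp: low LED lamp, fixed: white foot 100 mm across with a 16 mm upright post; origin at the centre of the foot's underside
- lamp_arm (a joint): swing of the lamp's arm about the post, rad; about 0 at the start (its head over the dial), grows counterclockwise from above, which takes the head to the right (-y) and off the radio; stops at -0.5 and 1.6. It swings stiffly (about 0.6 N at the head) and stays where it is left
- lamp_hinge (a point): point on the arm's vertical hinge axis, 200 mm above the sill; the arm is 197 mm long from here to the pin
- lamp_pin (a point): point on the axis of the upright blue pin on the lamp's head, 200 mm above the sill. The pin is 14 mm thick and stands from 177 to 213 mm; the white head below it is 60 mm across, from 158 to 177 mm
- wooden_box: closed wooden box with a brass latch, fixed, 134 x 104 x 50 mm high; origin at the centre of its underside
- menorah: stainless menorah, 0.9 kg, 200 mm high, 208 mm wide along its y; origin at the centre of its foot's underside (100 mm across)
- dreidel_a: blue plastic dreidel lying on its side, 24 mm square body, 53 mm long along its x; origin under the body's centre
- dreidel_b: blue plastic dreidel like the other
- tumbler: glass tumbler, 70 mm across, 100 mm high; origin at the centre of its underside
Not all that is in view belongs to the job. Several things have the shape of the knob; the one meant has the colours described above.

How it is judged (in metres and radians):
On the way, in this order (a step that is already met when the one before it is completed fails the run):
1. the lamp's head has been swung clear of the radio's dial (horizontal distance between lamp_pin and spindle_tip above 0.12 m and value of joint lamp_arm above 0.5 rad), for 0.2 s.
2. the knob is fully home on the spindle, keyed to its flat (z of knob_roof in the frame of spindle_tip between -0.003 and 0.003 m and horizontal distance between knob_roof and spindle_tip below 0.003 m and x of knob_pointer in the frame of spindle_tip above 0.015 m and y of knob_pointer in the frame of spindle_tip between -0.0065 and 0.0065 m and angle between knob's own z axis and vertical below 0.12 rad), for 0.2 s.
At the end, for the whole second after the job is handed in: knob home on the spindle (bore end within 3 mm of its tip, axes within 3 mm, upright within 7 degrees, red line within 19 degrees of the flat's side), spindle pressed in over 3 mm by the knob with 3 to 40 N, fingers still on the knob, lamp pin over 120 mm from the spindle (all of step 1 and all of step 2 and value of joint spindle above 0.003 m and contact force between the fingers and knob above 2 N and contact force between knob and dial between 3 and 40 N); the arm keeps its last pose, push and grip.
It fails at once if the menorah is moved more than 30 mm (distance of menorah from where it was at the start of the episode above 0.03 m).
It fails at once if the first dreidel is moved more than 30 mm (distance of dreidel_a from where it was at the start of the episode above 0.03 m).
It fails at once if the second dreidel is moved more than 30 mm (distance of dreidel_b from where it was at the start of the episode above 0.03 m).
It fails at once if the glass tumbler is moved more than 30 mm (distance of tumbler from where it was at the start of the episode above 0.03 m).
It fails at once if the spindle is forced (over 40 N) (contact force between knob and dial above 40 N).
It also fails if it takes over 56 s, if anything falls off the work surface, if the arm or the gripper's body presses on something with over 40 N, if the wrist force passes 120 N, or if a joint passes its speed limit or range.

## Working session

There is one attempt and no reset: what is moved stays moved. The work goes in short steps, Python scripts to look and compute and a shell command to move; the robot and the scene stay as the last step left them, time stands still between calls to the robot, and variables do not carry over. Pictures are saved under pics/ and viewed, at most 10 in all, crops included, and the job is handed in when it is done.

```bash
mkdir -p pics
python3 - <<'E'
from plant import *
import cv2,numpy as np
for c in("side","top"):
    im=snapshot(c); cv2.imwrite(f"pics/{c}0.png",im[:,:,::-1]); print(c,camera_params(c))
    for t in["knob","knob_roof","knob_pointer","spindle_tip","dial","radio","lamp_pin","lamp_hinge","lamp","wooden_box","menorah","dreidel_a","tumbler"]:
        print(t,[(np.round(d["uv"]).tolist(),round(d["p"],2)) for d in landmark_of(c,t)[:5]])
print(get_obs())
E
ls
```

```text
side {'mtx': array([[367.18402954,   0.        , 314.66415236],
       [  0.        , 367.18402954, 201.72570385],
       [  0.        ,   0.        ,   1.        ]]), 'k1': -0.05712226056897058, 'rvec': array([ 0.50812346, -2.49406066,  1.49397293]), 'tvec': array([0.54787931, 0.19256546, 0.87001764])}
knob [([314.0, 234.0], 0.69), ([300.0, 290.0], 0.66), ([315.0, 240.0], 0.51)]
knob_roof [([300.0, 287.0], 0.85), ([319.0, 240.0], 0.74), ([316.0, 229.0], 0.68)]
knob_pointer [([312.0, 241.0], 0.79), ([289.0, 292.0], 0.77), ([318.0, 192.0], 0.68), ([317.0, 222.0], 0.47)]
spindle_tip [([354.0, 196.0], 0.41), ([355.0, 189.0], 0.38)]
dial [([239.0, 260.0], 0.69), ([354.0, 196.0], 0.59), ([319.0, 262.0], 0.44), ([357.0, 190.0], 0.42)]
radio [([355.0, 208.0], 0.77)]
lamp_pin [([363.0, 152.0], 0.73)]
lamp_hinge [([320.0, 133.0], 0.74)]
lamp [([316.0, 190.0], 0.71), ([242.0, 257.0], 0.68)]
wooden_box [([318.0, 264.0], 0.57), ([363.0, 151.0], 0.21)]
menorah [([225.0, 357.0], 0.84)]
dreidel_a [([275.0, 224.0], 0.66), ([322.0, 326.0], 0.57)]
tumbler [([238.0, 260.0], 0.7)]
top {'mtx': array([[39
[... 941 characters left out ...]
291.0, 151.0], 0.96)]
{'clock': 1.4, 'joint_pos': array([ 9.34539971e+01,  2.05447630e+01,  6.82613631e-01,  4.29363913e-04,
       -7.01356505e+01, -1.65068298e+01]), 'qvel': array([-0.01859528,  0.01019809,  0.08251668, -0.05946895, -0.09238356,
       -0.01277747]), 'tau': array([ 1.94990298e-04, -5.82382321e+01,  2.93293494e+01,  7.00234652e+00,
        1.23549436e-02, -1.41797256e-05]), 'tool_pos': array([0.15246463, 0.65754165, 0.22658562]), 'orientation': array([-1.79997776e+02,  2.37950769e-04, -1.30526868e+01]), 'force': array([-0.81504176,  0.08453716,  0.12904189]), 'moment': array([-0.00857427, -0.03550872, -0.00454036]), 'gripper_force': 0.0, 'opening': 0.08736967458198198}
pics
```

View pics/side0.png

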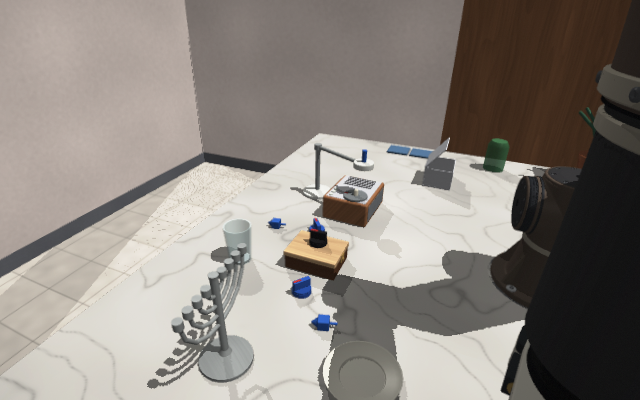

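View pics/top0.png

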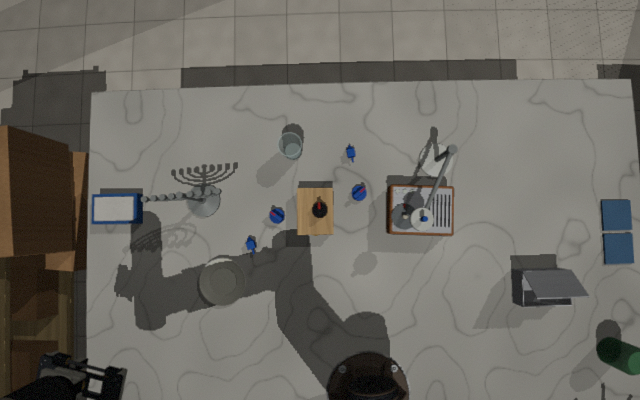

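The side picture shows the black knob at (318,238) on the box, with a blue look-alike behind it at (317,225) and another in front at (300,287). In the top picture the black knob is at (319,209), the radio at (420,210) with the lamp head over it at (421,219), and the hinge near (453,149). Next I'll triangulate these and zoom in.

```bash
cat > h.py <<'E'
from plant import *
import cv2,numpy as np
from scipy.spatial.transform import Rotation as Ro
P={c:camera_params(c) for c in("side","top")}
def dist(c): return np.array([P[c]["k1"],0,0,0,0.])
def ray(c,uv):
    p=P[c]; x=cv2.undistortPoints(np.array([[uv]],float),p["mtx"],dist(c))[0,0]
    R=cv2.Rodrigues(p["rvec"])[0]; d=R.T@np.r_[x,1]
    return -R.T@p["tvec"],d/np.linalg.norm(d)
def onz(c,uv,z):
    o,d=ray(c,uv); return o+d*(z-o[2])/d[2]
def tri(us,ut):
    o1,d1=ray("side",us);o2,d2=ray("top",ut)
    s,t=np.linalg.lstsq(np.c_[d1,-d2],o2-o1,rcond=None)[0]
    a,b=o1+s*d1,o2+t*d2; return (a+b)/2,np.linalg.norm(a-b)
def proj(c,X):
    p=P[c]; return cv2.projectPoints(np.array([X],float),p["rvec"],p["tvec"],p["mtx"],dist(c))[0][0,0]
def delta(target,yaw=None,obs=None):
    """rows' numbers to bring TCP to target (tool down, yaw deg)"""
    o=obs or get_obs(); R=Ro.from_euler("xyz",o["orientation"],degrees=True)
    d=R.inv().apply(np.array(target)-o["tool_pos"])/.3
    Rt=Ro.from_euler("xyz",[180,0,o["orientation"][2] if yaw is None else yaw],degrees=True)
    return d.round(4),((R.inv()*Rt).as_rotvec()/np.pi).round(4)
E
python3 - <<'E'
from h import *
np.set_printoptions(precision=4,suppress=True)
print("cams",ray("side",(320,200)),ray("top",(320,200)))
for n,a,b in[("knobroof",(319,240),(319,210)),("pin",(363,152),(424,218)),("hinge",(320,133),(457,144)),("dial",(354,196),(404,216)),("box",(318,264),(315,210)),("tumbler",(238,260),(291,151))]: print(n,tri(a,b))
for n,u,z in[("radio",(415,212),0),("knob",(319,210),.061),("pin",(424,218),.2),("hinge",(457,144),.2),("spt",(407,217),.099),("dial",(404,216),.075),("boxtop",(315,210),0),("drA",(348,151),0),("drB",(250,248),0),("tumb",(291,151),0),("men",(206,198),0),("blue1",(277,218),0),("blue2",(358,193),0)]: print(n,onz("top",u,z))
S=cv2.imread("pics/side0.png");T=cv2.imread("pics/top0.png")
f=lambda I,x,y,w,h,k:cv2.resize(I[y:y+h,x:x+w],None,fx=k,fy=k,interpolation=cv2.INTER_CUBIC)
A=np.hstack([f(T,290,180,50,50,6),f(T,380,175,83,50,6)])[:, :798]
B=np.hstack([f(S,280,205,70,50,6),f(S,315,140,63,50,6)])
cv2.imwrite("pics/crop0.png",np.vstack([np.pad(A,((0,0),(0,798-A.shape[1]),(0,0))),B[:, :798]]))
E
```

```text
cams (array([0.2536, 0.8363, 0.5749]), array([ 0.32  , -0.8228, -0.4697])) (array([0.4825, 0.0904, 1.1882]), array([ 0.0689,  0.0326, -0.9971]))
knobroof (array([0.5305, 0.13  , 0.0587]), np.float64(0.0037644040405736177))
pin (array([ 0.501 , -0.1313,  0.2057]), np.float64(0.0008520766364320223))
hinge (array([ 0.6756, -0.2203,  0.2131]), np.float64(0.011121861404379228))
dial (array([ 0.5107, -0.1054,  0.0744]), np.float64(0.0018725143311147095))
box (array([ 0.5304,  0.1432, -0.0062]), np.float64(0.010692390474191597))
tumbler (array([ 0.7156,  0.2143, -0.0015]), np.float64(0.001400030360907455))
radio [ 0.5228 -0.1518  0.    ]
knob [0.5322 0.1306 0.061 ]
pin [ 0.5007 -0.1327  0.2   ]
hinge [ 0.6835 -0.2227  0.2   ]
spt [ 0.5063 -0.1094  0.099 ]
dial [ 0.5098 -0.1056  0.075 ]
boxtop [0.5351 0.1447 0.    ]
drA [0.7103 0.0421 0.    ]
drB [0.4261 0.3404 0.    ]
tumb [0.7147 0.2138 0.    ]
men [0.5783 0.4734 0.    ]
blue1 [0.5137 0.2585 0.    ]
blue2 [0.583  0.0156 0.    ]
```

View pics/crop0.png

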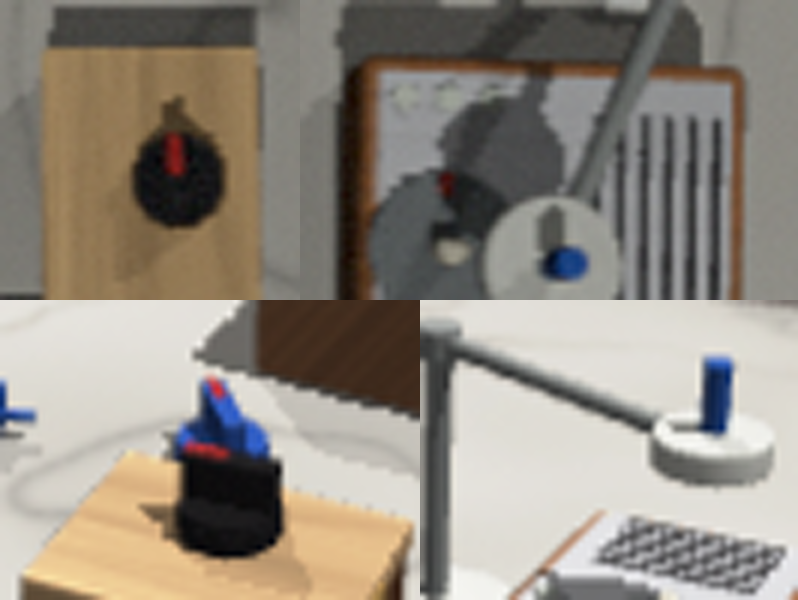

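Run:
```python
from h import *
a=delta([.44,.26,.27],-26); print(a)
o=dict(get_obs()); o["tool_pos"]=np.array([.44,.26,.27]); o["orientation"]=[180,0,-26]
print(delta([.5005,-.132,.25],-26,o))
```

```text
(array([ 1.233 ,  1.0744, -0.1448]), array([-0.    ,  0.    ,  0.0719]))
(array([0.7541, 1.086 , 0.0667]), array([0., 0., 0.]))
```

```bash
python3 -m inch '0.11 0.096 -0.06 0 0 0.02; 0.22 0.19 -0.14 0 0 0.04; 0.33 0.28 -0.14 0 0 0.07; 0.43 0.37 -0.14 0 0 0.072; 0.53 0.46 -0.14 0 0 0.072; 0.62 0.54 -0.14 0 0 0.072; 0.62 0.54 -0.14 0 0 0.072' 0.1
python3 - <<'E'
from h import *
print(delta([.44,.26,.27],-26))
E
```

```text
clock: 1.98
tool_pos: [0.2993, 0.4531, 0.2695]
orientation: [-180.0, -0.0, -26.2]
force: [-1.3, -0.9, -0.2]
opening: 0.0466
gripper_force: 0.0
(array([ 0.7049,  0.371 , -0.0017]), array([-0.0002, -0.    , -0.0009]))
```

```bash
python3 -m inch '0.12 0.062 0 0 0 0; 0.24 0.125 0 0 0 0; 0.36 0.19 0 0 0 0; 0.48 0.25 0 0 0 0; 0.6 0.31 0 0 0 0; 0.7 0.37 0 0 0 0; 0.7 0.37 0 0 0 0' && python3 -m inch '0.07 0.1 0 0 0 0; 0.15 0.22 0 0 0 0; 0.23 0.33 0 0 0 0; 0.31 0.45 0 0 0 0; 0.39 0.56 0 0 0 0; 0.47 0.68 0.0 0 0 0; 0.55 0.8 0.03 0 0 0; 0.63 0.91 0.05 0 0 0; 0.7 1 0.06 0 0 0; 0.7 1 0.06 0 0 0'
python3 - <<'E'
from h import *
print(delta([.5005,-.132,.25],-26))
print(delta([.5005,-.132,.185],-26))
im=snapshot("side"); cv2.imwrite("pics/s1.png",cv2.resize(im[90:290,260:480,::-1],None,fx=3,fy=3))
E
```

```text
clock: 2.57
tool_pos: [0.4391, 0.2617, 0.2688]
orientation: [180.0, -0.0, -26.2]
force: [-0.5, 0.9, -0.3]
opening: 0.0394
gripper_force: 0.0
clock: 3.4
tool_pos: [0.4941, -0.1009, 0.2495]
orientation: [179.9, 0.1, -26.3]
force: [-0.8, 0.6, 0.5]
opening: 0.0397
gripper_force: 0.0
(array([ 0.0648,  0.0834, -0.0014]), array([ 0.0006,  0.0004, -0.0016]))
(array([0.0651, 0.083 , 0.2152]), array([ 0.0006,  0.0004, -0.0016]))
```

View pics/s1.png

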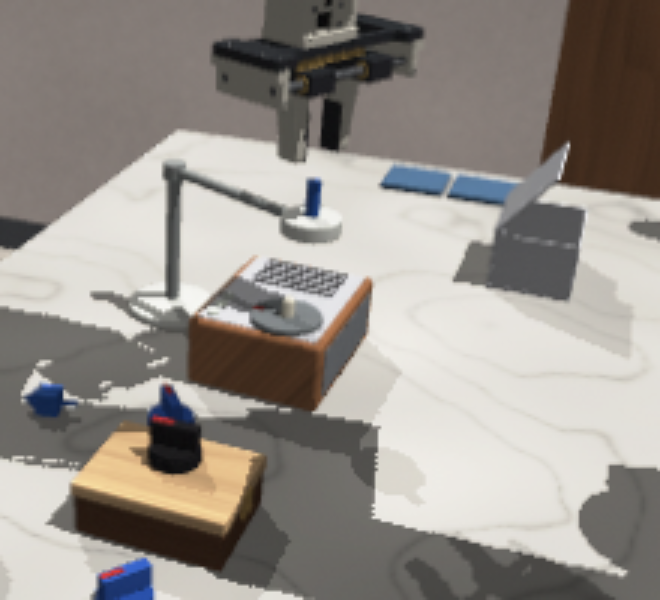

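The gripper hovers just above the blue pin (crop (313,195)) with the fingers either side; the dial's red mark shows at crop (262,306) and the spindle at (289,305). Next: lower over the pin and plan the arc.

```bash
python3 -m inch '0.065 0.083 0 0 0 0; 0.065 0.083 0 0 0 0; 0.065 0.083 0.1 0 0 0; 0.065 0.083 0.2 0 0 0; 0.065 0.083 0.215 0 0 0; 0.065 0.083 0.215 0 0 0'
python3 - <<'E'
from h import *
H=np.array([.677,-.219]); o=get_obs(); p=o["tool_pos"]; r=p[:2]-H; print(np.linalg.norm(r), np.degrees(np.arctan2(r[1],r[0])))
for k in (0,1):
  o=dict(get_obs()); 
  if k: o["tool_pos"]=np.r_[H+Ro.from_euler("z",40,degrees=True).as_matrix()[:2,:2]@r,p[2]]; o["orientation"]=[180,0,-26+40]
  for i in range(1,9):
    a=5*i+40*k; q=H+Ro.from_euler("z",a,degrees=True).as_matrix()[:2,:2]@r
    print(a,*delta(np.r_[q,.185],-26+a,o))
E
```

```text
clock: 3.95
tool_pos: [0.4997, -0.1261, 0.1848]
orientation: [179.9, 0.2, -26.0]
force: [0.8, 0.1, 1.0]
opening: 0.0395
gripper_force: 0.0
0.2001424508763005 152.329654102998
5 [ 0.0008  0.0582 -0.0005] [ 0.0006  0.0011 -0.0276]
10 [ 0.0067  0.1161 -0.0004] [ 0.0006  0.0011 -0.0553]
15 [ 0.0176  0.1733 -0.0004] [ 0.0005  0.0011 -0.0831]
20 [ 0.0334  0.2293 -0.0003] [ 0.0005  0.0012 -0.1109]
25 [ 5.410e-02  2.837e-01 -2.000e-04] [ 0.0004  0.0012 -0.1387]
30 [ 7.940e-02  3.361e-01 -2.000e-04] [ 0.0004  0.0012 -0.1665]
35 [ 1.092e-01  3.861e-01 -2.000e-04] [ 0.0003  0.0012 -0.1942]
40 [ 1.432e-01  4.333e-01 -2.000e-04] [ 0.0003  0.0012 -0.222 ]
45 [ 0.0008  0.0582 -0.0007] [ 0.      0.     -0.0278]
50 [ 0.0068  0.1161 -0.0007] [-0.      0.     -0.0556]
55 [ 0.0177  0.1733 -0.0007] [-0.      0.     -0.0833]
60 [ 0.0336  0.2293 -0.0007] [-0.      0.     -0.1111]
65 [ 0.0543  0.2836 -0.0007] [-0.      0.     -0.1389]
70 [ 0.0796  0.336  -0.0007] [-0.      0.     -0.1667]
75 [ 0.1094  0.386  -0.0007] [ 0.      0.     -0.1944]
80 [ 0.1435  0.4332 -0.0007] [-0.      0.     -0.2222]
```

```bash
python3 -m inch '0 0.029 0 0 0 -0.014; 0.001 0.058 0 0 0 -0.028; 0.007 0.116 0 0 0 -0.055; 0.018 0.173 0 0 0 -0.083; 0.033 0.229 0 0 0 -0.111; 0.054 0.284 0 0 0 -0.139; 0.079 0.336 0 0 0 -0.167; 0.109 0.386 0 0 0 -0.194; 0.143 0.433 0 0 0 -0.222; 0.143 0.433 0 0 0 -0.222' && python3 -m inch '0.001 0.058 0 0 0 -0.028; 0.007 0.116 0 0 0 -0.055; 0.018 0.173 0 0 0 -0.083; 0.034 0.229 0 0 0 -0.111; 0.054 0.284 0 0 0 -0.139; 0.08 0.336 0 0 0 -0.167; 0.109 0.386 0 0 0 -0.194; 0.109 0.386 0 0 0 -0.194; 0.109 0.386 0 0 0 -0.194'
python3 - <<'E'
from h import *
im=snapshot("side");im2=snapshot("top")
print(landmark_of("side","lamp_pin"),landmark_of("top","lamp_pin"))
A=cv2.resize(im[90:240,290:490,::-1],None,fx=4,fy=4)
cv2.imwrite("pics/s2.png",A)
E
```

```text
clock: 4.78
tool_pos: [0.4842, -0.2641, 0.1883]
orientation: [179.9, -0.1, 14.2]
force: [0.6, -0.5, -0.1]
opening: 0.0396
gripper_force: 0.0
clock: 5.53
tool_pos: [0.5432, -0.3666, 0.1872]
orientation: [179.9, -0.0, 48.8]
force: [0.3, 0.2, -0.2]
opening: 0.0393
gripper_force: 0.0
[{'uv': [371.9, 129.4], 'p': 0.64}, {'uv': [355.1, 190.0], 'p': 0.63}] []
```

View pics/s2.png

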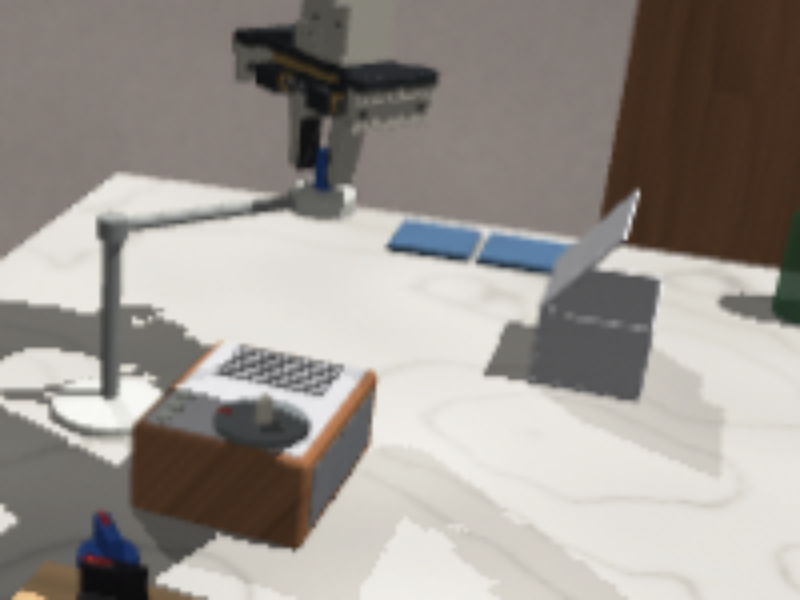

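The lamp head is swung well off the radio (pin at crop (322,170)), and the dial is now in the open: spindle at crop (264,405), red mark at (223,411). I'll lift and measure.

```bash
python3 -m inch '0 0 -0.1 0 0 0; 0 0 -0.22 0 0 0; 0 0 -0.3 0 0 0; 0 0 -0.3 0 0 0' -1
python3 - <<'E'
from h import *
np.set_printoptions(precision=4,suppress=True)
D={}
for c in("side","top"):
    im=snapshot(c);D[c]=im
    for t in["knob","knob_roof","knob_pointer","spindle_tip","dial","lamp_pin","wooden_box"]:
        print(c,t,[(np.round(d["uv"],1).tolist(),round(d["p"],2)) for d in landmark_of(c,t)[:4]])
    for t in["dial","knob"]:
        for m in cut_out(c,t)[:3]: 
            k=m["pixels"]; y,x=np.nonzero(k); print(c,t,"mask",m["rect"],m["p"],x.mean().round(2),y.mean().round(2),k.sum())
    # red pixels
    hsv=cv2.cvtColor(im,cv2.COLOR_RGB2HSV); red=((hsv[...,0]<6)|(hsv[...,0]>174))&(hsv[...,1]>150)&(hsv[...,2]>60)
    n,l,s,ce=cv2.connectedComponentsWithStats(red.astype(np.uint8))
    print([(s[i,4],ce[i].round(1)) for i in range(1,n) if s[i,4]>2])
f=lambda I,x,y,w,h,k:cv2.resize(I[y:y+h,x:x+w,::-1],None,fx=k,fy=k,interpolation=cv2.INTER_CUBIC)
cv2.imwrite("pics/crop3.png",np.vstack([np.hstack([f(D["top"],295,185,40,30,10),f(D["top"],385,195,40,30,10)]),np.hstack([f(D["side"],300,222,40,30,10),f(D["side"],335,178,40,30,10)])]))
E
```

```text
clock: 6.07
tool_pos: [0.5439, -0.3678, 0.2835]
orientation: [179.4, -0.1, 48.9]
force: [1.4, -0.6, 0.4]
opening: 0.0606
gripper_force: 0.0
side knob [([312.5, 241.0], 0.81), ([300.5, 290.6], 0.62), ([314.7, 234.0], 0.54)]
side knob_roof [([320.8, 239.7], 0.81), ([318.8, 229.8], 0.69), ([356.7, 190.3], 0.28)]
side knob_pointer [([316.0, 238.5], 0.68), ([291.5, 289.5], 0.67), ([312.3, 239.7], 0.5), ([315.0, 222.2], 0.45)]
side spindle_tip [([356.5, 190.3], 0.59)]
side dial [([276.3, 224.8], 0.65), ([356.4, 196.4], 0.6)]
side lamp_pin [([369.3, 127.7], 0.91)]
side wooden_box [([319.3, 263.5], 0.59)]
side dial mask [306.6, 224.0, 20.7, 24.0] 0.22 317.44 237.98 304
side knob mask [288.9, 274.9, 23.8, 24.1] 0.86 301.33 287.48 360
side knob mask [308.0, 221.8, 19.7, 27.5] 0.76 317.81 237.84 348
[(np.int32(7), array([314. , 229.7])), (np.int32(9), array([296.7, 280.7]))]
top knob [([318.9, 209.6], 0.73), ([276.6, 216.7], 0.65), ([250.9, 243.0], 0.63)]
top knob_roof [([277.8, 214.8], 0.66), ([359.8, 192.2], 0.65), ([318.6, 210.6], 0.46)]
top knob_pointer [([271.2, 214.1], 0.6), ([317.4, 202.6], 0.53)]
top spindle_tip [([403.7, 216.6], 0.49)]
top dial [([405.5, 215.2], 0.72)]
top lamp_pin [([316.4, 208.8], 0.75)]
top wooden_box [([293.7, 153.3], 0.7), ([315.6, 210.6], 0.6)]
top dial mask [392.0, 203.2, 26.0, 24.6] 0.93 403.93 215.95 474
top knob mask [312.6, 202.8, 18.1, 14.8] 0.73 319.74 210.03 173
top knob mask [271.0, 207.5, 13.4, 16.3] 0.56 276.89 215.69 177
top knob mask [351.6, 188.0, 19.5, 13.4] 0.49 359.51 192.8 201
[(np.int32(9), array([318.7, 205.7])), (np.int32(3), array([404., 205.])), (np.int32(3), array([272., 213.]))]
```

View pics/crop3.png

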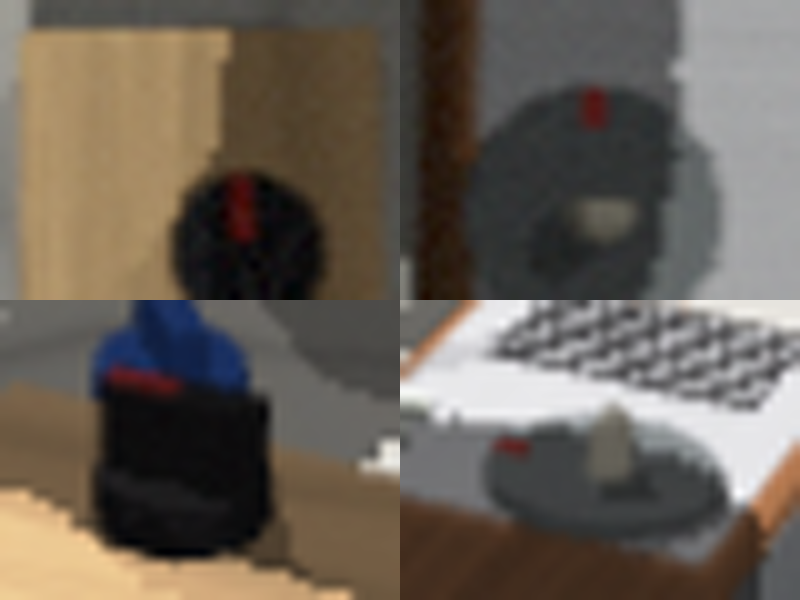

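In the top view the knob sits at about (319.3,209.5), its red line going to (319,202.5), and the dial is centred at about (404,215.9) with its mark at (404,205.2). The side view has the spindle tip at (356,188.5). I'll fit the known shapes in both views.

```bash
cat > fit.py <<'E'
from h import *
from scipy.optimize import minimize, least_squares
np.set_printoptions(precision=4,suppress=True)
A=np.linspace(0,2*np.pi,48,endpoint=False)
def cyl(r,z0,z1): return np.array([[r*np.cos(a),r*np.sin(a),z] for z in(z0,z1) for a in A])
def box(x,y,z0,z1): return np.array([[i*x,j*y,z] for i in(-1,1) for j in(-1,1) for z in(z0,z1)],float)
def pr(c,X):
    p=P[c]; return cv2.projectPoints(X,p["rvec"],p["tvec"],p["mtx"],dist(c))[0][:,0]
def render(c,parts,pose,win,s=8):
    x0,y0,w,h=win; M=np.zeros((h*s,w*s),np.uint8); R=Ro.from_euler("z",pose[3]).as_matrix()
    for q in parts:
        u=(pr(c,q@R.T+pose[:3])-[x0,y0]+.5)*s
        cv2.fillConvexPoly(M,cv2.convexHull(u.astype(np.float32)).round().astype(np.int32),1)
    return cv2.resize(M.astype(np.float32),(w,h),interpolation=cv2.INTER_AREA)
KN=[cyl(.022,0,.015),box(.021,.006,.015,.036)]
E
python3 - <<'E'
from fit import *
S,T=snapshot("side"),snapshot("top")
wins={"side":(303,222,34,30),"top":(306,196,28,28)}; ob={}
for c,I in(("side",S),("top",T)):
    x,y,w,h=wins[c]; W=I[y:y+h,x:x+w].astype(int); hsv=cv2.cvtColor(W.astype(np.uint8),cv2.COLOR_RGB2HSV)
    red=(W[...,0]>60)&(W[...,1]<.45*W[...,0])&(W[...,2]<.5*W[...,0])
    ob[c]=((W.max(2)<48)|red).astype(np.float32)
    n,l,s,_=cv2.connectedComponentsWithStats(ob[c].astype(np.uint8)); ob[c]*=(l==1+np.argmax(s[1:,4])); print(c,ob[c].sum())
    ys,xs=np.nonzero(red&(ob[c]>0)); print("red",c,xs.mean()+x,ys.mean()+y,"onz",onz(c,(xs.mean()+x,ys.mean()+y),.086))
def cost(q,cs=("side","top")): return sum(np.abs(render(c,KN,[q[0],q[1],q[2],q[3]],wins[c])-ob[c]).sum() for c in cs)
for cs in(("side","top"),("top",),("side",)):
  best=min((minimize(cost,[.53,.13,.05,y],(cs,),method="Nelder-Mead",options=dict(initial_simplex=np.array([[.53,.13,.05,y],[.536,.13,.05,y],[.53,.136,.05,y],[.53,.13,.056,y],[.53,.13,.05,y+.2]]))) for y in(-.3,0,.3)),key=lambda r:r.fun)
  print("knob",cs,best.x[:3],np.degrees(best.x[3]),best.fun)
# dial/spindle
def ext(c,q,r=.036): 
    u=pr(c,cyl(r,0,.006)+q); return np.r_[u.min(0),u.max(0)]
meas={"side":np.array([343.,189,367.3,201.2]),"top":np.array([391.5,203.0,416.6,227.6])}
for cs in(("side",),("top",),("side","top")):
  r=least_squares(lambda q:np.concatenate([ext(c,[q[0],q[1],.075])-meas[c] for c in cs]),[.51,-.108]); print("dial",cs,r.x,r.fun)
r=least_squares(lambda q:np.concatenate([ext(c,q)-meas[c] for c in meas]),[.51,-.108,.075]); print("dial free z",r.x)
print("tip",tri((356.2,189.2),(405,215.6)), onz("top",(405,215.6),.099))
print("mark top",onz("top",(404,205.1),.081),"side",onz("side",(346.0,192.2),.081))
E
```

```text
side 283.0
red side 313.875 229.625 onz [0.5427 0.1301 0.086 ]
top 173.0
red top 318.75 205.625 onz [0.5432 0.1301 0.086 ]
knob ('side', 'top') [0.5325 0.1287 0.0497] -5.672015970401335 53.90625
knob ('top',) [ 0.5359  0.1317 -0.0194] 8.148893837071913 16.71875
knob ('side',) [0.5319 0.1298 0.0503] -7.366418764959921 26.796875
dial ('side',) [ 0.5089 -0.1065] [-0.0674 -0.3818  0.0675  0.3293]
dial ('top',) [ 0.5116 -0.1052] [-0.6395 -0.7423  0.6369  0.7333]
dial ('side', 'top') [ 0.5103 -0.1056] [-0.6236 -0.3519 -0.4868  0.364  -0.4644 -0.26    0.8149  1.2197]
dial free z [ 0.5103 -0.1057  0.0749]
tip (array([ 0.5084, -0.1049,  0.0978]), np.float64(0.003928208838668502)) [ 0.5102 -0.1041  0.099 ]
mark top [ 0.5398 -0.1055  0.081 ] side [ 0.5375 -0.1066  0.081 ]
```

Run:
```python
from h import *
o=dict(get_obs()); print(o["tool_pos"])
print(delta([.50,-.10,.25],0)); o["tool_pos"]=np.array([.50,-.10,.25]);o["orientation"]=[180,0,0]
print(delta([.532,.129,.15],0,o))
```

```text
[ 0.54209905 -0.36684172  0.27610054]
(array([ 0.5776, -0.6908,  0.087 ]), array([ 0.    , -0.    ,  0.2715]))
(array([ 0.1067, -0.7633,  0.3333]), array([0., 0., 0.]))
```

```bash
python3 -m inch '0.04 -0.05 0 0 0 0.03; 0.12 -0.14 0 0 0 0.07; 0.2 -0.24 0 0 0 0.11; 0.28 -0.34 0 0 0 0.15; 0.36 -0.43 0 0 0 0.19; 0.44 -0.53 0.04 0 0 0.23; 0.52 -0.62 0.08 0 0 0.27; 0.578 -0.691 0.087 0 0 0.2715; 0.578 -0.691 0.087 0 0 0.2715' -1 && python3 -m inch '0.015 -0.12 0 0 0 0; 0.03 -0.25 0.05 0 0 0; 0.05 -0.37 0.12 0 0 0; 0.065 -0.49 0.18 0 0 0; 0.085 -0.61 0.24 0 0 0; 0.1 -0.7 0.28 0 0 0; 0.107 -0.763 0.333 0 0 0; 0.107 -0.763 0.333 0 0 0; 0.107 -0.763 0.333 0 0 0' -1
python3 - <<'E'
from h import *
print(get_obs()["tool_pos"],delta([.532,.129,.068],0))
E
```

```text
clock: 7.92
tool_pos: [0.4987, -0.0959, 0.2494]
orientation: [-179.9, 0.0, -0.0]
force: [-0.2, -0.1, 0.4]
opening: 0.0876
gripper_force: 0.0
clock: 8.67
tool_pos: [0.5318, 0.1296, 0.1491]
orientation: [179.9, 0.1, 0.1]
force: [-0.2, -1.4, -0.2]
opening: 0.0878
gripper_force: 0.0
[0.53177258 0.12959689 0.14912327] (array([0.0012, 0.0016, 0.2704]), array([0.0004, 0.0006, 0.0007]))
```

```bash
python3 -m inch '0 0 0.08 0 0 0; 0 0 0.16 0 0 0; 0 0 0.23 0 0 0; 0 0 0.26 0 0 0; 0 0 0.27 0 0 0; 0 0 0.27 0 0 0' -1 && python3 -m inch '0 0 0 0 0 0; 0 0 0 0 0 0; 0 0 0 0 0 0; 0 0 0 0 0 0; 0 0 0 0 0 0; 0 0 0 0 0 0; 0 0 0 0 0 0; 0 0 0 0 0 0; 0 0 0 0 0 0; 0 0 0 0 0 0' 0.4 && python3 -m inch '0 0 0 0 0 0; 0 0 0 0 0 0; 0 0 0 0 0 0; 0 0 0 0 0 0; 0 0 0 0 0 0; 0 0 0 0 0 0; 0 0 0 0 0 0; 0 0 0 0 0 0; 0 0 0 0 0 0; 0 0 0 0 0 0' 1
python3 - <<'E'
from h import *
im=snapshot("side"); cv2.imwrite("pics/s4.png",cv2.resize(im[190:270,270:370,::-1],None,fx=6,fy=6))
E
```

```text
clock: 9.17
tool_pos: [0.5325, 0.1285, 0.0694]
orientation: [180.0, -0.0, -0.0]
force: [0.2, 0.3, 0.4]
opening: 0.0874
gripper_force: 0.0
clock: 10.0
tool_pos: [0.5321, 0.129, 0.069]
orientation: [180.0, 0.0, 0.0]
force: [-0.6, -0.2, -0.1]
opening: 0.0284
gripper_force: 0.0
clock: 10.83
tool_pos: [0.5321, 0.129, 0.069]
orientation: [180.0, 0.0, -0.0]
force: [-0.7, -0.3, 0.0]
opening: 0.0116
gripper_force: 30.0
```

View pics/s4.png

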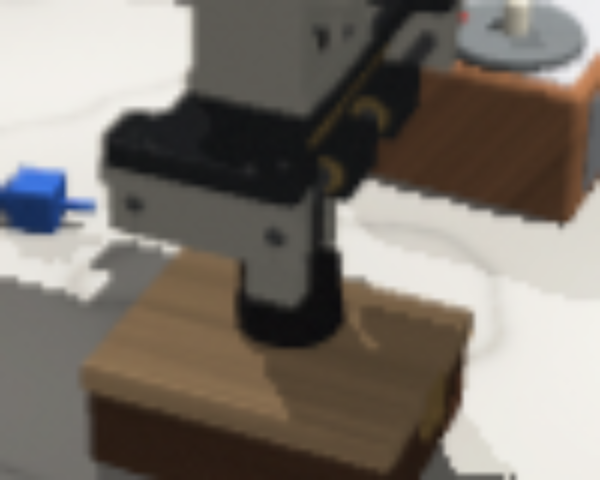

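The fingers hold the bar (opening 11.6 mm, 30 N); the skirt is visible below the finger at crop (290,320). Lift and carry to hover above the spindle.

```bash
python3 -m inch '0 0 -0.06 0 0 0; 0 0 -0.15 0 0 0; 0 0 -0.25 0 0 0; -0.01 0.1 -0.27 0 0 0; -0.02 0.23 -0.27 0 0 0; -0.035 0.36 -0.27 0 0 0; -0.05 0.49 -0.27 0 0 0; -0.06 0.61 -0.27 0 0 0; -0.073 0.71 -0.27 0 0 0; -0.073 0.782 -0.27 0 0 0' && python3 -m inch '0 0 0.04 0 0 0; 0 0 0.05 0 0 0; 0 0 0.05 0 0 0; 0 0 0.05 0 0 0'
python3 - <<'E'
from fit import *
o=get_obs(); print(o["tool_pos"],o["orientation"])
im=snapshot("side"); cv2.imwrite("pics/s5.png",cv2.resize(im[160:215,320:390,::-1],None,fx=11,fy=10.9,interpolation=cv2.INTER_CUBIC))
for dx in(-.004,0,.004):
    u=pr("side",cyl(.022,0,.015)+o["tool_pos"]+[dx,0,-.019]);b=pr("side",cyl(.022,0,0)+o["tool_pos"]+[dx,0,-.019]); print(dx,"pred min/max",u.min(0),u.max(0))
E
```

```text
clock: 11.72
tool_pos: [0.5091, -0.1079, 0.1502]
orientation: [-180.0, 0.0, -0.1]
force: [0.1, 0.3, -0.8]
opening: 0.0118
gripper_force: 30.0
clock: 12.05
tool_pos: [0.5102, -0.1052, 0.135]
orientation: [180.0, 0.0, 0.0]
force: [0.2, 0.0, 0.3]
opening: 0.0121
gripper_force: 30.0
[ 0.5102 -0.1052  0.135 ] [179.9894   0.0355   0.0298]
-0.004 pred min/max [349.1452 175.8326] [364.6737 186.9544]
0 pred min/max [347.8406 175.6023] [363.337  186.7034]
0.004 pred min/max [346.539  175.3726] [362.0035 186.4531]
```

View pics/s5.png

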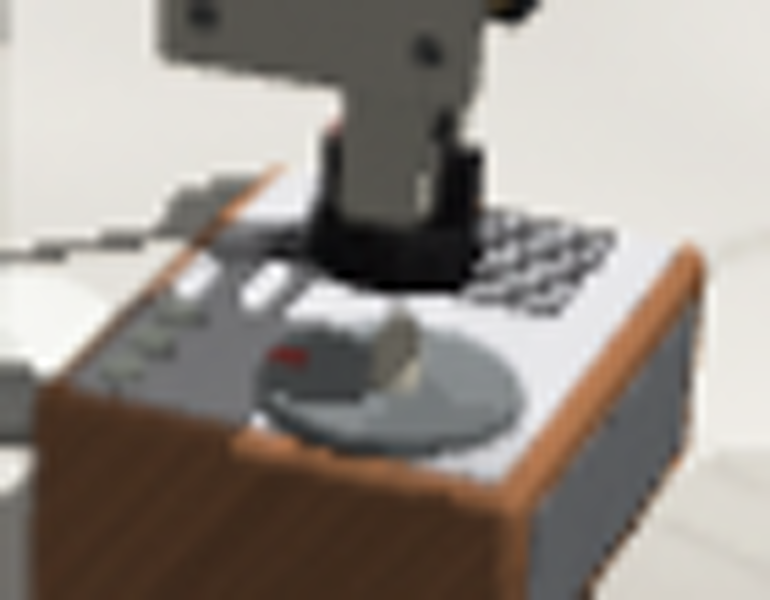

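The side view shows the skirt at crop columns 308–483, within 1 mm of where the tool pose predicts, above the dial (257–523) and spindle tip (403,310). I'll refine the spindle's centre with all measurements, and then descend in steps while watching force.

Run:
```python
from fit import *
S=lambda q:pr("side",cyl(.036,0,.006)+[q[0],q[1],.075]);T=lambda q:pr("top",cyl(.036,0,.006)+[q[0],q[1],.075])
def res(q):
    s,t=S(q),T(q); a=proj("side",[q[0],q[1],.098]); b=proj("top",[q[0],q[1],.098])
    return np.r_[s[:,0].min()-342.95,s[:,0].max()-367.15,s[:,1].max()-201.1,a[0]-356.1,t[:,0].min()-391.5,t[:,0].max()-416.5,t[:,1].min()-203.0,(b-[405,215.6])*.5]
r=least_squares(res,[.51,-.1056],loss="soft_l1"); q=r.x; print(q,res(q))
for m,c in(((345.9,192.2),"side"),((404,205.1),"top")):
    v=onz(c,m,.081)[:2]-q; print("mark",np.linalg.norm(v),np.degrees(np.arctan2(v[1],v[0])))
print(delta([q[0],q[1],.121],0))
```

```text
[ 0.5089 -0.1055] [-0.1202  0.1311  0.5698 -0.6575 -0.4705  0.911   0.2614  0.2408  0.2514]
mark 0.02888983723105546 -1.8460626470226924
mark 0.030904471792131592 -0.00723084641909587
(array([-0.0054,  0.0018,  0.0478]), array([ 0.    , -0.    ,  0.0003]))
```

```bash
python3 -m inch '-0.004 0.001 0.02 0 0 0.004; -0.004 0.001 0.047 0 0 0.005; -0.004 0.001 0.047 0 0 0.005; -0.004 0.001 0.047 0 0 0.005' && python3 -m inch '0 0 0.005 0 0 0; 0 0 0.01 0 0 0; 0 0 0.015 0 0 0; 0 0 0.015 0 0 0; 0 0 0.015 0 0 0'  && python3 -m inch '0 0 0.003 0 0 0; 0 0 0.007 0 0 0; 0 0 0.007 0 0 0; 0 0 0.007 0 0 0'; python3 -c "
from plant import *
print(get_obs())"
```

```text
clock: 12.43
tool_pos: [0.5085, -0.1056, 0.1203]
orientation: [180.0, 0.1, -0.9]
force: [-0.4, -0.1, -0.2]
opening: 0.0119
gripper_force: 30.0
clock: 12.85
tool_pos: [0.509, -0.1059, 0.1164]
orientation: [180.0, 0.0, -0.9]
force: [0.5, -0.0, -0.3]
opening: 0.0117
gripper_force: 30.0
clock: 13.18
tool_pos: [0.509, -0.1059, 0.1143]
orientation: [180.0, 0.0, -0.9]
force: [1.3, -1.0, -0.9]
opening: 0.0116
gripper_force: 30.0
{'clock': 13.1833, 'joint_pos': array([ 9.89639348e+00,  1.20382043e+01, -2.74533621e+01, -3.56651311e-04,
       -5.05173168e+01,  7.91988749e+01]), 'qvel': array([ 0.07109754, -0.12350808,  0.06233441, -0.00479249,  0.0077707 ,
       -0.03467487]), 'tau': array([-3.06493523e-03, -4.14562011e+01,  2.42314249e+01,  5.70526734e+00,
        9.76413838e-02,  1.47324977e-04]), 'tool_pos': array([ 0.50895534, -0.10590131,  0.11429494]), 'orientation': array([ 1.79998606e+02,  8.77740900e-03, -9.04958502e-01]), 'force': array([ 1.34691775, -1.02602263, -0.86848361]), 'moment': array([-0.06064128, -0.01502625, -0.0411343 ]), 'gripper_force': 29.998425543308258, 'opening': 0.011552112814689852}
```

```bash
for i in 1 2; do python3 -m inch '0 0 0.005 0 0 0; 0 0 0.01 0 0 0; 0 0 0.01 0 0 0; 0 0 0.01 0 0 0'|grep -E "tool_pos|^force"; done
python3 - <<'E'
from h import *
f=[];
for i in range(6): snapshot("side"); f.append(get_obs()["force"])
print(np.mean(f,0))
E
```

```text
tool_pos: [0.5089, -0.1059, 0.1112]
force: [0.5, 1.3, -0.7]
tool_pos: [0.5089, -0.1059, 0.1082]
force: [-0.8, -0.3, -0.6]
[ 0.06860136  0.1112523  -0.09576055]
```

```bash
for i in 1; do for s in 1 2; do python3 -m inch '0 0 0.002 0 0 0; 0 0 0.004 0 0 0; 0 0 0.004 0 0 0; 0 0 0.004 0 0 0'|grep -E "tool_pos|^force"; done; done
python3 - <<'E'
from h import *
f=[];
for i in range(8): snapshot("side"); f.append(get_obs()["force"])
print(np.mean(f,0))
E
```

```text
tool_pos: [0.509, -0.1059, 0.1071]
force: [0.6, -0.7, -0.2]
tool_pos: [0.5091, -0.1059, 0.1061]
force: [-0.8, -0.1, 2.9]
[-1.1298386   0.10499096  3.35848733]
```

```bash
python3 -m inch '0 0 0.003 0 0 0; 0 0 0.006 0 0 0; 0 0 0.01 0 0 0; 0 0 0.01 0 0 0; 0 0 0.01 0 0 0'|grep -E "tool_pos|^force"; python3 -m inch '0 0 0.002 0 0 0; 0 0 0.004 0 0 0; 0 0 0.004 0 0 0; 0 0 0.004 0 0 0; 0 0 0.004 0 0 0; 0 0 0.004 0 0 0'
python3 - <<'E'
from h import *
f=[]
for i in range(8): im=snapshot("side"); f.append(get_obs()["force"])
print(np.mean(f,0),np.std(f,0),get_obs()["tool_pos"],[d for d in landmark_of("side","lamp_pin")[:1]])
cv2.imwrite("pics/s6.png",cv2.resize(im[110:215,320:440,::-1],None,fx=5.5,fy=5.5,interpolation=cv2.INTER_CUBIC))
E
```

```text
tool_pos: [0.5091, -0.1059, 0.103]
force: [-2.3, 0.3, 6.5]
clock: 16.13
tool_pos: [0.5091, -0.1059, 0.102]
orientation: [180.0, -0.0, -0.9]
force: [-2.6, 0.5, 6.9]
opening: 0.012
gripper_force: 30.0
[-2.42115209  0.77499185  7.30550153] [0.27772811 0.27507422 0.4052633 ] [ 0.5091003  -0.10590249  0.10200535] [{'uv': [372.0, 128.7], 'p': 0.49}]
```

View pics/s6.png

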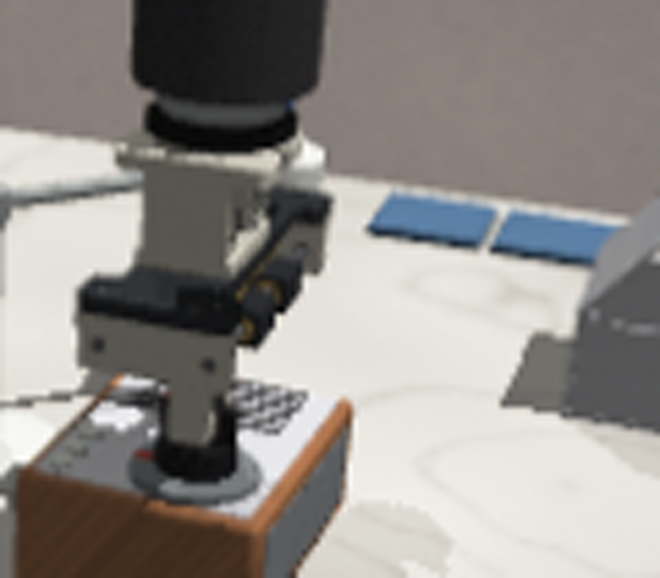

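The knob sits low on the dial at crop (195,455). The force rose about 1 N/mm from 3 N to 7.3 N, which matches the spring pressed in about 4.3 mm. Handing in.

```bash
python3 -c "
from plant import *
print(close_job())"
```

```text
the job is handed in; nothing more can be done
None
```

I handed the job in with the lamp swung clear of the radio and the gripper still holding the black knob home on the spindle, pressed in about 4.3 mm at about 7.3 N (estimated from the force reading); no verdict was returned.

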